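Tuck the flashing under the slates

ROBOT

A 6-joint arm with a two-finger parallel gripper is mounted at the origin on a cart in front of the work surface, level with it; the furniture and walls round the work are solid. World frame = base frame: x ahead of the robot, y to its left, z up, the work surface at z = 0. Lengths are in m, angles in rad, forces in N, time in s.
With the tool pointing down it reaches from about 0.3 to 0.875 m from the base axis. Payload 6.4 kg.
Tool frame: the origin (TCP) lies midway between the tips of the shut fingers; the grasp point (between the pads) lies 19 mm behind it; z points along the fingers, y is the line along which they close (so a half turn about z gives the same grasp; the last joint's range is limited). The gripper opens to 88 mm and grips with 3 to 60 N. Pads are 18 mm wide; open, the fingers measure 123 mm over their backs; the gripper's body (75 mm by 187 mm) begins 45 mm behind the grasp point.
Start: joints at [1.077, 0.181, 1.607, -0, 1.354, -0.206], TCP at [0.163, 0.551, 0.239] pointing down, gripper open.
Joint ranges: [-2.99, 2.99], [-0.89, 2.07], [0.3, 2.58], [-1.14, 4.28], [0, 2.63], [-3.12, 3.12]. Speed limits (rad/s): [2.57, 2.57, 3.01, 3.14, 3.14, 3.14].

INTERFACE

Orientations are given as [roll, pitch, yaw] about the fixed x, y, z axes, in that order (R = Rz(yaw) Ry(pitch) Rx(roll)).
In Python, from cell import sensors, eyes, hand_in gives the robot as it stands.
- The arm moves only by the tool jog_arm, never from a script. Its argument "steps" is a list of rows, each an object of numbers: "dx", "dy", "dz": the shift along the tool's x, y, z in m; "wx", "wy", "wz": the turn, a rotation vector about the tool's x, y, z in units of 5 degrees (1.0 is 5 degrees); "hand": the opening, from 0 (shut) to 1 (fully open). A call has 1 to 8 rows; each row is the pose to reach, as a shift and turn from the pose commanded when the call began, along the tool's axes at that moment; what a row does not reach only later rows make up. A row lasts 1/12 s, in which the tool goes at most 41.7 mm and 7.16 degrees, less where a joint would pass 70% of its speed; a pose out of reach is approached as far as the arm can. A call with a gripper value outside its range is refused whole. The fingers move at their own pace and stop on an object; "grip_force" is the grip in N (left out, the last holds). Time passes only in rows, so rows that repeat a pose let the fingers close. It gives the time, the measured TCP pose, the force, the opening and the grip force at its end, in the units of the state.
- sensors.get_state(): the state, without advancing time (a new reading comes with each control period).
- eyes.read_camera(name): name is "scene" or "top" or "wrist"; returns (picture, depth): 420x560x3 uint8, blue, green, red; 420x560 float32, m along the optical axis (not along the pixel's ray), 0 where there is no reading.
- eyes.get_calibration(name): a dict with "fx", "fy", "cx", "cy" (pixels), "R" (3x3) and "t" (3): a world point X has camera coordinates R X + t. Camera axes: x right, y down, z forward; pixel columns grow to the right and rows downward; lengths in m; the calibration is good to about 2 mm. A picture is of the moment at which its call begins: read the wrist's pose just before it. get_calibration takes no time and is no camera call; for the wrist camera it gives the pose at the moment of the call.
- hand_in(): hands the job in; it is judged then, once.
The state is a dict: "time": time; "qpos": joint angles; "joint_vel": joint speeds; "effort": joint torques, N m; "eef_pos": TCP position; "tool_rot": TCP orientation; "contact_force": force on the tool from outside, world axes, zero at the start; "wrist_torque": the same for the moment, N m; "gripper_width": opening from 0.0 (shut) to 1.0 (fully open); "gripper_force": force on a finger pad.
Only numpy, scipy, OpenCV 4.12 (cv2) and the standard library are available. Lean on these libraries where they do the work, as an engineer would, in place of code of your own. Each camera call takes 0.05 s, during which the arm holds its last target. There are 200 camera calls.

TASK

Pick up the aluminium flashing by its upstand and tuck its flat flange straight in under the front edge of the course of slates on the little roof panel, between the two side battens, until the red line across the flange meets the front edge of the slates. Do not lift the slates on the way, and leave the nippers, marker, yellow glass and tape roll where they are. Then press the flashing down flat on the board, and finish while you are still holding it pressed down firmly.

Things in the scene. Friction and masses are not known exactly. Their poses are not given: they have to be found in the camera images.
- flashing: Loose aluminium L-profile, 0.15 kg, lying flat on the bench: flange 90 (x) x 120 (y) x 4 mm thick, and along its -x edge an upstand 10 mm thick (x -45 to -35 mm), top 39 mm above the underside. Origin: centre of the underside; z up; x points from the upstand to the thin free edge that is to be tucked. A thin red line crosses the flange at x = +10 mm, 35 mm behind the free edge.
- tuck_edge (a point): Middle of the flashing's free edge (the one to tuck), at the underside: 45 mm along +x from the flashing's origin.
- roof_board: Sample roof panel fixed to the bench: plywood 200 (x) x 240 (y) x 12 mm, origin at the centre of its underside, z up. Dark grey slates cover its far (+x) half; the near half is bare. Under the slates two side battens run along x, 170 mm clear between them; the gap is closed from x = 88 mm. Its highest part, a fixed strip of slates at the far edge, ends 37.5 mm above the bench.
- lap (a point): Point of the roof panel on the bare top of the board (12 mm above the bench), straight below the middle of the slates' front edge; its axes are the panel's. The flange goes in along +x here. The slates' underside is 12 mm above this point and they are 7 mm thick and 212 mm wide.
- slates (a joint): Hinge of the course of slates (0.18 kg, three slates that move as one) along its far edge, 96 mm behind its front edge: 0 = lying down, grows as the front edge is lifted (rad). Only its weight keeps it down.
- nippers: Tile nippers with red handles, 60 x 189 x 15 mm, lying loose on the bench; bystander. Origin at the centre of the underside.
- marker: Red and white marker pen, 17 x 135 x 16 mm, lying loose; bystander. Origin at the centre of the underside.
- yellow_glass: Small slab of yellow glass, 33 x 30 x 11 mm, lying loose; bystander. Origin at the centre of the underside.
- tape_roll: Roll of masking tape, 104 x 102 x 25 mm, lying flat; bystander. Origin at the centre of the underside.
There are look-alikes about, which are no part of the job. There is more than one size of the flashing; the job needs the larger.

How it is judged:
At the end, for the whole second after the job is handed in: Free edge 25 to 45 mm in under the slates' front edge, within 27 mm of the middle and 0.12 rad of square; flange flat on the board (under 3 mm off, tilt under 0.04 rad); slates down (under 0.02 rad); the fingers still press or hold the flashing, which bears on the board with over 4 N (x of tuck_edge in the frame of lap between 0.025 and 0.045 m and y of tuck_edge in the frame of lap between -0.027 and 0.027 m and z of each of tuck_edge, flashing in the frame of lap below 0.003 m and angle between the x axis of flashing and the x axis of roof_board, either way round below 0.12 rad and angle between flashing's own z axis and vertical below 0.04 rad and value of joint slates below 0.02 rad and contact force between flashing and roof_board above 4 N and contact force between the fingers and flashing above 1.5 N); the arm keeps its last pose, push and grip.
It fails at once if the slates are lifted by more than 0.06 rad (about 6 mm at the front edge) (value of joint slates above 0.06 rad).
It fails at once if the red-handled tile nippers is moved by more than 20 mm (distance of nippers from where it was at the start of the episode above 0.02 m).
It fails at once if the red and white marker is moved by more than 20 mm (distance of marker from where it was at the start of the episode above 0.02 m).
It fails at once if the yellow piece of glass is moved by more than 20 mm (distance of yellow_glass from where it was at the start of the episode above 0.02 m).
It fails at once if the roll of masking tape is moved by more than 20 mm (distance of tape_roll from where it was at the start of the episode above 0.02 m).
It also fails if it takes over 42 s, if anything falls off the work surface, if the arm or the gripper's body presses on something with over 40 N, if the wrist force passes 120 N, or if a joint passes its speed limit or range.

## Working session

There is one attempt and no reset: what is moved stays moved. The work goes in short steps, Python scripts to look and compute and a tool call to move; the robot and the scene stay as the last step left them, time stands still between calls to the robot, and variables do not carry over. Pictures are saved under pics/ and viewed, at most 10 in all, crops included, and the job is handed in when it is done.

Besides the shell and the picture viewer there is one more tool, called after ">>>" as a command line: name --argument value ..., lists and objects as JSON in quotes. jog_arm: Moves the arm, as the interface text tells. Its arguments: {"type":"object","properties":{"steps":{"type":"array"},"grip_force":{"type":"number"}},"required":["steps"]}

```bash
mkdir -p pics; ls; cat > h.py <<'E'
import numpy as np, cv2
from cell import sensors, eyes, hand_in
def grab(n):
    c=eyes.get_calibration(n); p,d=eyes.read_camera(n); return p,d,c
def cloud(d,c):
    v,u=np.mgrid[:d.shape[0],:d.shape[1]]
    P=np.stack([(u-c['cx'])/c['fx']*d,(v-c['cy'])/c['fy']*d,d],-1)
    return (P-np.array(c['t']))@np.array(c['R'])
def plane(u,v,z,c):
    R=np.array(c['R']);o=-R.T@np.array(c['t']);r=R.T@np.array([(u-c['cx'])/c['fx'],(v-c['cy'])/c['fy'],1])
    return o+r*(z-o[2])/r[2]
E
python3 - <<'E'
from h import *
s=sensors.get_state();print({k:np.round(v,3) for k,v in s.items()})
for n in('top','scene'):
    p,d,c=grab(n);cv2.imwrite(f'pics/{n}0.png',p);np.savez(f'{n}0.npz',p=p,d=d,**c)
    print(n,c['fx'],np.round(c['R'],3).tolist(),np.round(-np.array(c['R']).T@c['t'],3))
E
```

```text
pics
{'time': np.float64(0.0), 'qpos': array([ 1.077,  0.182,  1.608, -0.   ,  1.354, -0.206]), 'joint_vel': array([-0.   , -0.001, -0.   , -0.001,  0.002,  0.   ]), 'effort': array([-0.0000e+00, -4.3385e+01, -3.4186e+01,  7.0000e-02,  3.8000e-02,
       -0.0000e+00]), 'eef_pos': array([0.163, 0.551, 0.238]), 'tool_rot': array([-3.14 , -0.   ,  2.854]), 'contact_force': array([ 0.164,  0.23 , -0.06 ]), 'wrist_torque': array([-0.045, -0.002,  0.074]), 'gripper_force': np.float64(0.0), 'gripper_width': np.float64(1.001)}
top 456.46960181425544 [[-0.005, -1.0, 0.003], [-0.992, 0.004, -0.127], [0.127, -0.003, -0.992]] [ 0.377 -0.021  1.451]
scene 494.0103068569994 [[0.754, -0.656, -0.025], [-0.361, -0.383, -0.85], [0.548, 0.651, -0.526]] [-0.195 -0.844  0.731]
```

View pics/top0.png

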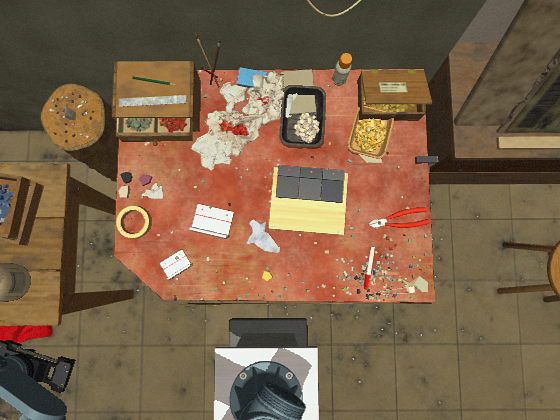

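View pics/scene0.png

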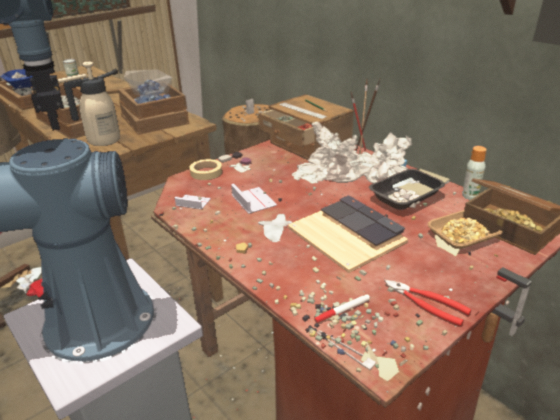

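Top view: roof panel at (309,200), with slates on its far half. Candidates for the flashing are the large white L at (213,221) and the small white L at (175,263), which is the look-alike. Bystanders are the tape (132,221), glass (267,275), marker (370,268) and nippers (400,217). I choose the large one and check it in a crop.

```bash
python3 - <<'E'
from h import *
z=np.load('top0.npz');p,d=z['p'],z['d'];c={k:z[k] for k in('fx','fy','cx','cy','R','t')}
W=cloud(d,c)
hsv=cv2.cvtColor(p,cv2.COLOR_BGR2HSV)
m=((hsv[...,1]<60)&(hsv[...,2]>150)).astype(np.uint8)
n,l,st,ce=cv2.connectedComponentsWithStats(m)
for i in range(1,n):
    x,y,w,h,a=st[i]
    if a>100 and 100<x<340 and 180<y<300:
        cn=np.argwhere(l==i)[:,::-1].astype(np.float32);r=cv2.minAreaRect(cn);b=cv2.boxPoints(r)
        q=[np.round(plane(u,v,.004,c)[:2],3).tolist() for u,v in b]
        zz=W[...,2][l==i];print(st[i],r,q,np.percentile(zz,[5,25,50,75,95]).round(3))
        hi=W[(l==i)&(W[...,2]>.025)];print('hi',len(hi),hi.mean(0) if len(hi) else 0)
for nm,mk in(('slate',(hsv[...,2]<110)&(hsv[...,1]<90)),('ply',(hsv[...,0]>18)&(hsv[...,0]<32)&(hsv[...,1]>60)&(hsv[...,2]>180))):
    mk=mk.astype(np.uint8);mk[:162]=0;mk[240:]=0;mk[:,:265]=0;mk[:,355:]=0
    mk=cv2.morphologyEx(mk,cv2.MORPH_CLOSE,np.ones((5,5)))
    cs=max(cv2.findContours(mk,0,2)[0],key=cv2.contourArea);r=cv2.minAreaRect(cs)
    zz=W[...,2][mk>0];print(nm,r,cv2.boxPoints(r).round(1).tolist(),np.percentile(zz,[5,50,95]).round(3))
    h=.012 if nm=='ply' else .031
    print([np.round(plane(u,v,h,c)[:2],3).tolist() for u,v in cv2.boxPoints(r)])
a=cv2.resize(p[180:290,105:275],None,fx=4.5,fy=4.5,interpolation=cv2.INTER_CUBIC);cv2.imwrite('pics/c1.png',a)
s=cv2.imread('pics/scene0.png')[150:280,160:420];cv2.imwrite('pics/c2.png',cv2.resize(s,None,fx=3,fy=3,interpolation=cv2.INTER_CUBIC))
E
```

```text
[141 183  22  16 203] ((151.5, 190.5), (15.0, 21.0), 90.0) [[0.667, 0.401], [0.667, 0.333], [0.618, 0.332], [0.618, 0.399]] [0.    0.004 0.007 0.01  0.014]
hi 1 [ 0.37675269 -0.02085208  1.45061143]
[189 204  45  34 968] ((211.04212951660156, 220.31741333007812), (39.50032043457031, 27.282957077026367), 12.994616508483887) [[0.517, 0.244], [0.602, 0.226], [0.573, 0.102], [0.488, 0.121]] [-0.001  0.002  0.004  0.007  0.038]
hi 111 [0.49961401 0.17201413 0.08853025]
[247 219  33  34 564] ((264.26470947265625, 235.94119262695312), (35.89527130126953, 27.406524658203125), 14.03624439239502) [[0.466, 0.07], [0.551, 0.049], [0.522, -0.062], [0.438, -0.041]] [0.002 0.006 0.008 0.011 0.014]
hi 2 [ 0.37675269 -0.02085208  1.45061143]
[160 250  31  30 467] ((174.7058868408203, 264.17645263671875), (19.207839965820312, 27.439773559570312), 59.03623962402344) [[0.41, 0.339], [0.454, 0.266], [0.402, 0.233], [0.359, 0.306]] [-0.003  0.001  0.003  0.006  0.026]
hi 38 [0.38222608 0.2716127  0.02744749]
slate ((309.5448303222656, 182.96206665039062), (65.85506439208984, 32.88601303100586), 4.763641834259033) [[275.3999938964844, 196.60000610351562], [278.1000061035156, 163.8000030517578], [343.70001220703125, 169.3000030517578], [341.0, 202.10000610351562]] [0.025 0.032 0.04 ]
[[0.616, -0.032], [0.722, -0.041], [0.703, -0.25], [0.598, -0.238]]
ply ((308.32415771484375, 200.6103515625), (75.32225799560547, 61.45365905761719), 4.763641834259033) [[268.20001220703125, 228.10000610351562], [273.29998779296875, 166.89999389648438], [348.3999938964844, 173.10000610351562], [343.29998779296875, 234.39999389648438]] [0.006 0.011 0.017]
[[0.518, -0.009], [0.716, -0.026], [0.695, -0.267], [0.497, -0.246]]
```

View pics/c1.png

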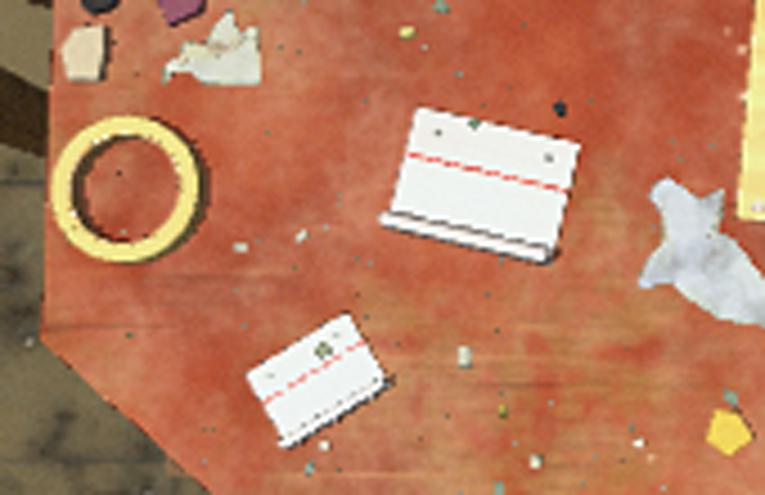

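View pics/c2.png

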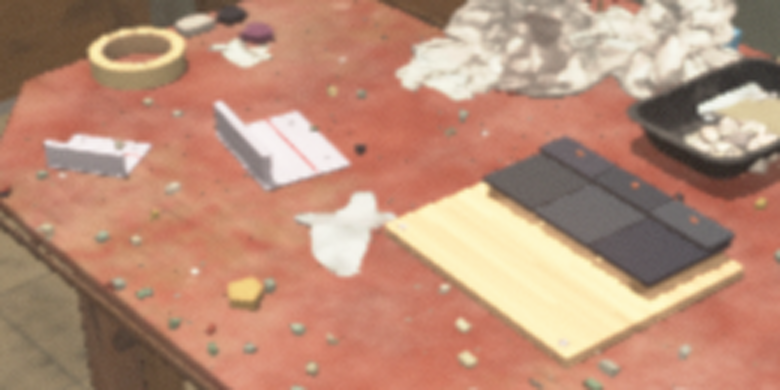

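The crops confirm it. The large flashing is at c1 (480,185), upstand on the robot side, red line at (490,172), free edge facing +x. The small look-alike is at (315,380), and the slates lie at c2 (610,210). Moving above the flashing's upstand now.

>>> jog_arm --steps '[{"dx": -0.036, "dy": -0.022, "dz": 0.003, "wz": 1.4, "hand": 1}, {"dx": -0.072, "dy": -0.044, "dz": 0.007, "wz": 2.8}, {"dx": -0.107, "dy": -0.066, "dz": 0.01, "wz": 4.2}, {"dx": -0.143, "dy": -0.087, "dz": 0.013, "wz": 5.6}, {"dx": -0.179, "dy": -0.109, "dz": 0.017, "wz": 7.0}, {"dx": -0.214, "dy": -0.131, "dz": 0.02, "wz": 8.4}, {"dx": -0.25, "dy": -0.153, "dz": 0.023, "wz": 9.8}, {"dx": -0.286, "dy": -0.175, "dz": 0.027, "wz": 11.2}]'

```text
validation failed for argument at $.st...
```

```bash
cat >> h.py <<'E'
from scipy.spatial.transform import Rotation as Ro
def togo(pos,yaw):
    s=sensors.get_state();R=Ro.from_euler('xyz',s['tool_rot']);T=Ro.from_euler('xyz',[np.pi,0,yaw])
    print('t',round(float(s['time']),2),'pos',s['eef_pos'].round(4),'rpy',np.round(s['tool_rot'],3),'F',np.round(s['contact_force'],1),'w',round(float(s['gripper_width']),3),'d',R.inv().apply(np.array(pos)-s['eef_pos']).round(4),'turn5deg',((R.inv()*T).as_rotvec()/np.radians(5)).round(2))
E
python3 -c "
from h import *
togo([.50,.178,.20],1.35)"
```

```text
t 0.1 pos [0.163  0.5509 0.2379] rpy [-3.14  -0.     2.854] F [-0.7 -1.   0.2] w 0.996 d [-0.429  -0.2619  0.0382] turn5deg [-2.000e-02  1.000e-02  1.723e+01]
```

The call was refused, probably because every key is required in each row, so I'll give all of them.

>>> jog_arm --steps '[{"dx": -0.036, "dy": -0.022, "dz": 0.003, "wx": 0, "wy": 0, "wz": 1.4, "hand": 1}, {"dx": -0.072, "dy": -0.044, "dz": 0.007, "wx": 0, "wy": 0, "wz": 2.8, "hand": 1}, {"dx": -0.107, "dy": -0.066, "dz": 0.01, "wx": 0, "wy": 0, "wz": 4.2, "hand": 1}, {"dx": -0.143, "dy": -0.087, "dz": 0.013, "wx": 0, "wy": 0, "wz": 5.6, "hand": 1}, {"dx": -0.179, "dy": -0.109, "dz": 0.017, "wx": 0, "wy": 0, "wz": 7.0, "hand": 1}, {"dx": -0.214, "dy": -0.131, "dz": 0.02, "wx": 0, "wy": 0, "wz": 8.4, "hand": 1}, {"dx": -0.25, "dy": -0.153, "dz": 0.023, "wx": 0, "wy": 0, "wz": 9.8, "hand": 1}, {"dx": -0.286, "dy": -0.175, "dz": 0.027, "wx": 0, "wy": 0, "wz": 11.2, "hand": 1}]'

```text
time: 0.77
eef_pos: [0.3865, 0.3029, 0.2118]
tool_rot: [3.142, -0.0, 1.871]
contact_force: [0.6, 0.2, -0.1]
gripper_width: 1.001
gripper_force: 0.0
```

>>> jog_arm --steps '[{"dx": -0.038, "dy": 0.0175, "dz": 0.003, "wx": 0, "wy": 0, "wz": 1.4, "hand": 1}, {"dx": -0.076, "dy": 0.035, "dz": 0.006, "wx": 0, "wy": 0, "wz": 2.8, "hand": 1}, {"dx": -0.114, "dy": 0.0525, "dz": 0.009, "wx": 0, "wy": 0, "wz": 4.2, "hand": 1}, {"dx": -0.152, "dy": 0.07, "dz": 0.012, "wx": 0, "wy": 0, "wz": 5.6, "hand": 1}, {"dx": -0.152, "dy": 0.07, "dz": 0.012, "wx": 0, "wy": 0, "wz": 6.0, "hand": 1}, {"dx": -0.152, "dy": 0.07, "dz": 0.012, "wx": 0, "wy": 0, "wz": 6.0, "hand": 1}, {"dx": -0.152, "dy": 0.07, "dz": 0.012, "wx": 0, "wy": 0, "wz": 6.0, "hand": 1}]'

```text
time: 1.35
eef_pos: [0.4977, 0.1805, 0.1994]
tool_rot: [-3.14, 0.0, 1.353]
contact_force: [0.4, -0.6, 0.3]
gripper_width: 1.002
gripper_force: 0.0
```

```bash
python3 - <<'E'
from h import *
togo([.50,.178,.20],1.35)
p,d,c=grab('wrist');cv2.imwrite('pics/w1.png',p);np.savez('w1.npz',p=p,d=d,**c)
print(np.round(c['R'],2).tolist(),np.round(-np.array(c['R']).T@c['t'],3),c['fx'])
E
```

```text
t 1.35 pos [0.4977 0.1805 0.1994] rpy [-3.14   0.     1.353] F [ 0.4 -0.6  0.3] w 1.002 d [-0.002   0.0027 -0.0006] turn5deg [-0.02  0.    0.04]
[[0.98, -0.22, -0.0], [-0.2, -0.93, 0.3], [-0.07, -0.29, -0.96]] [0.514 0.257 0.346] 359.7907251043222
```

View pics/w1.png

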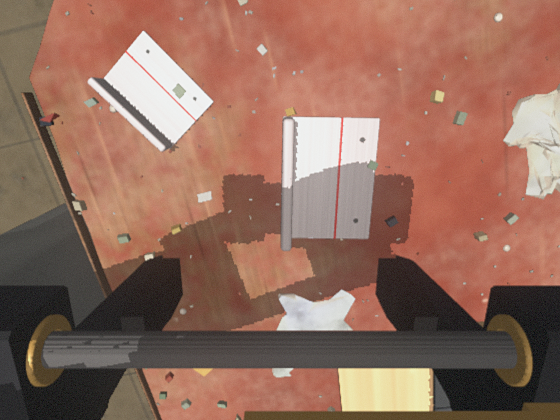

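The wrist view shows the large flashing: free edge (380,118)–(370,240), red line (342,118)–(337,240), upstand top (289,118)–(287,248). The paper scrap is at (310,310).

```bash
python3 - <<'E'
from h import *
z=np.load('w1.npz');p,d=z['p'],z['d'];c={k:z[k] for k in('fx','fy','cx','cy','R','t')}
W=cloud(d,c)
hsv=cv2.cvtColor(p,cv2.COLOR_BGR2HSV)
# red line inside flange
m=(hsv[...,1]>120)&((hsv[...,0]<8)|(hsv[...,0]>172)); 
pts=[]
for v in range(124,236,4):
    u=np.arange(325,355)[m[v,325:355]]
    if 0<len(u)<8: pts.append(plane(u.mean(),v,.004,c)[:2])
pts=np.array(pts);vx,vy,x0,y0=cv2.fitLine(pts.astype(np.float32),cv2.DIST_HUBER,0,.01,.01).ravel()
if vy<0:vx,vy=-vx,-vy
print('line',len(pts),'yaw',np.arctan2(-vx,vy),pts.mean(0))
for q in[(380,118),(368,240),(342,118),(337,240)]:print(q,plane(*q,.004,c)[:2].round(4))
# upstand by depth
k=(W[...,2]>.03)&(W[...,2]<.045)&(d>0);k[:100]=0;k[255:]=0;k[:,:270]=0;k[:,310:]=0
P=W[k];(cx,cy),wh,a=cv2.minAreaRect(P[:,:2].astype(np.float32));print('up',len(P),cx,cy,wh,a,P.mean(0))
r=W[130:230:20,350:365];print('flange z',np.median(r[...,2]))
E
```

```text
line 28 yaw -0.23432416 [0.55333514 0.17167582]
(380, 118) [0.6006 0.2199]
(368, 240) [0.5725 0.1022]
(342, 118) [0.5664 0.2274]
(337, 240) [0.5416 0.109 ]
up 1493 0.5039861798286438 0.18218745291233063 (0.11875202506780624, 0.010009272955358028) 76.7048110961914 [0.50476544 0.18582025 0.03929234]
flange z 0.004946450117396987
```

>>> jog_arm --steps '[{"dx": 0.003, "dy": 0.005, "dz": 0.03, "wx": 0, "wy": 0, "wz": 0.1, "hand": 1}, {"dx": 0.003, "dy": 0.005, "dz": 0.06, "wx": 0, "wy": 0, "wz": 0.1, "hand": 1}, {"dx": 0.003, "dy": 0.005, "dz": 0.09, "wx": 0, "wy": 0, "wz": 0.1, "hand": 1}, {"dx": 0.003, "dy": 0.005, "dz": 0.12, "wx": 0, "wy": 0, "wz": 0.1, "hand": 1}, {"dx": 0.003, "dy": 0.005, "dz": 0.13, "wx": 0, "wy": 0, "wz": 0.1, "hand": 1}, {"dx": 0.003, "dy": 0.005, "dz": 0.13, "wx": 0, "wy": 0, "wz": 0.1, "hand": 1}, {"dx": 0.003, "dy": 0.005, "dz": 0.13, "wx": 0, "wy": 0, "wz": 0.1, "hand": 1}]'

```text
time: 1.98
eef_pos: [0.5035, 0.1835, 0.0706]
tool_rot: [-3.141, 0.0, 1.346]
contact_force: [-0.3, -0.7, 1.1]
gripper_width: 0.998
gripper_force: 0.0
```

```bash
python3 -c "
from h import *
togo([.5045,.181,.009],1.339)"
```

```text
t 1.98 pos [0.5035 0.1835 0.0706] rpy [-3.141  0.     1.346] F [-0.3 -0.7  1.1] w 0.998 d [-0.0022  0.0016  0.0616] turn5deg [-0.    0.    0.08]
```

Descend, then close.

>>> jog_arm --steps '[{"dx": -0.002, "dy": 0.0015, "dz": 0.025, "wx": 0, "wy": 0, "wz": 0.1, "hand": 1}, {"dx": -0.002, "dy": 0.0015, "dz": 0.05, "wx": 0, "wy": 0, "wz": 0.1, "hand": 1}, {"dx": -0.002, "dy": 0.0015, "dz": 0.061, "wx": 0, "wy": 0, "wz": 0.1, "hand": 1}, {"dx": -0.002, "dy": 0.0015, "dz": 0.061, "wx": 0, "wy": 0, "wz": 0.1, "hand": 1}, {"dx": -0.002, "dy": 0.0015, "dz": 0.061, "wx": 0, "wy": 0, "wz": 0.1, "hand": 1}, {"dx": -0.002, "dy": 0.0015, "dz": 0.061, "wx": 0, "wy": 0, "wz": 0.1, "hand": 0.3}, {"dx": -0.002, "dy": 0.0015, "dz": 0.061, "wx": 0, "wy": 0, "wz": 0.1, "hand": 0.05}, {"dx": -0.002, "dy": 0.0015, "dz": 0.061, "wx": 0, "wy": 0, "wz": 0.1, "hand": 0}]' --grip_force 40

```text
time: 2.65
eef_pos: [0.5058, 0.1805, 0.0104]
tool_rot: [3.139, -0.001, 1.335]
contact_force: [-0.0, -0.2, -0.1]
gripper_width: 0.794
gripper_force: 0.0
```

>>> jog_arm --steps '[{"dx": 0, "dy": 0, "dz": 0, "wx": 0, "wy": 0, "wz": 0, "hand": 0}, {"dx": 0, "dy": 0, "dz": 0, "wx": 0, "wy": 0, "wz": 0, "hand": 0}, {"dx": 0, "dy": 0, "dz": 0, "wx": 0, "wy": 0, "wz": 0, "hand": 0}, {"dx": 0, "dy": 0, "dz": 0, "wx": 0, "wy": 0, "wz": 0, "hand": 0}, {"dx": 0, "dy": 0, "dz": 0, "wx": 0, "wy": 0, "wz": 0, "hand": 0}]' --grip_force 40

```text
time: 3.07
eef_pos: [0.5047, 0.1803, 0.009]
tool_rot: [-3.141, 0.0, 1.335]
contact_force: [-0.6, -0.2, -0.2]
gripper_width: 0.418
gripper_force: 0.0
```

>>> jog_arm --steps '[{"dx": 0, "dy": 0, "dz": 0, "wx": 0, "wy": 0, "wz": 0, "hand": 0}, {"dx": 0, "dy": 0, "dz": 0, "wx": 0, "wy": 0, "wz": 0, "hand": 0}, {"dx": 0, "dy": 0, "dz": 0, "wx": 0, "wy": 0, "wz": 0, "hand": 0}, {"dx": 0, "dy": 0, "dz": 0, "wx": 0, "wy": 0, "wz": 0, "hand": 0}, {"dx": 0, "dy": 0, "dz": 0, "wx": 0, "wy": 0, "wz": 0, "hand": 0}, {"dx": 0, "dy": 0, "dz": 0, "wx": 0, "wy": 0, "wz": 0, "hand": 0}]' --grip_force 40

```text
time: 3.57
eef_pos: [0.5047, 0.1803, 0.0089]
tool_rot: [-3.142, 0.0, 1.335]
contact_force: [0.1, 0.3, -0.4]
gripper_width: 0.11
gripper_force: 40.0
```

```bash
python3 -c "
from h import *
togo([.5045,.181,.009],1.339)"
```

```text
t 3.57 pos [0.5047 0.1803 0.0089] rpy [-3.142  0.     1.335] F [ 0.1  0.3 -0.4] w 0.11 d [ 0.0006 -0.0004 -0.0001] turn5deg [-0.    0.   -0.04]
```

>>> jog_arm --steps '[{"dx": 0, "dy": 0, "dz": -0.03, "wx": 0, "wy": 0, "wz": 0, "hand": 0}, {"dx": 0, "dy": 0, "dz": -0.06, "wx": 0, "wy": 0, "wz": 0, "hand": 0}, {"dx": -0.03, "dy": 0.006, "dz": -0.09, "wx": 0, "wy": 0, "wz": 0, "hand": 0}, {"dx": -0.06, "dy": 0.012, "dz": -0.091, "wx": 0, "wy": 0, "wz": 0, "hand": 0}, {"dx": -0.09, "dy": 0.018, "dz": -0.091, "wx": 0, "wy": 0, "wz": 0, "hand": 0}, {"dx": -0.12, "dy": 0.024, "dz": -0.091, "wx": 0, "wy": 0, "wz": 0, "hand": 0}, {"dx": -0.15, "dy": 0.03, "dz": -0.091, "wx": 0, "wy": 0, "wz": 0, "hand": 0}]'

```text
time: 4.15
eef_pos: [0.4985, 0.0263, 0.1001]
tool_rot: [3.141, -0.0, 1.336]
contact_force: [1.0, -0.3, -2.4]
gripper_width: 0.111
gripper_force: 40.0
```

>>> jog_arm --steps '[{"dx": -0.03, "dy": 0.006, "dz": 0, "wx": 0, "wy": 0, "wz": -0.4, "hand": 0}, {"dx": -0.06, "dy": 0.012, "dz": 0, "wx": 0, "wy": 0, "wz": -0.8, "hand": 0}, {"dx": -0.09, "dy": 0.018, "dz": 0, "wx": 0, "wy": 0, "wz": -1.2, "hand": 0}, {"dx": -0.12, "dy": 0.024, "dz": 0, "wx": 0, "wy": 0, "wz": -1.6, "hand": 0}, {"dx": -0.15, "dy": 0.03, "dz": 0, "wx": 0, "wy": 0, "wz": -1.7, "hand": 0}, {"dx": -0.151, "dy": 0.03, "dz": 0, "wx": 0, "wy": 0, "wz": -1.7, "hand": 0}, {"dx": -0.151, "dy": 0.03, "dz": 0, "wx": 0, "wy": 0, "wz": -1.7, "hand": 0}, {"dx": -0.151, "dy": 0.03, "dz": 0, "wx": 0, "wy": 0, "wz": -1.7, "hand": 0}]'

```text
time: 4.82
eef_pos: [0.4924, -0.1259, 0.0996]
tool_rot: [-3.141, -0.001, 1.483]
contact_force: [-0.6, 0.8, -1.8]
gripper_width: 0.109
gripper_force: 40.0
```

```bash
python3 - <<'E'
from h import *
togo([.4924,-.126,.10],1.485)
p,d,c=grab('wrist');cv2.imwrite('pics/w2.png',p);np.savez('w2.npz',p=p,d=d,**c)
E
```

```text
t 4.82 pos [ 0.4924 -0.1259  0.0996] rpy [-3.141e+00 -1.000e-03  1.483e+00] F [-0.6  0.8 -1.8] w 0.109 d [-0.0001  0.     -0.0004] turn5deg [-0.01 -0.01 -0.03]
```

View pics/w2.png

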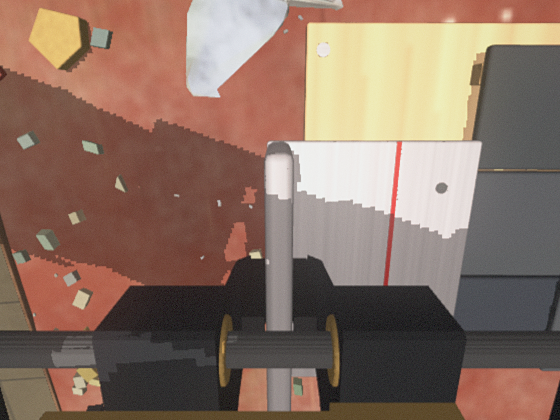

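Held squarely: flange corner at (481,141), red line (400,141)–(387,285). The slates' +y front corner is near (487,46), and the board's +y edge runs along row 23 from column 307.

```bash
python3 - <<'E'
from h import *
z=np.load('w2.npz');p,d=z['p'],z['d'];c={k:z[k] for k in('fx','fy','cx','cy','R','t')}
W=cloud(d,c);hsv=cv2.cvtColor(p,cv2.COLOR_BGR2HSV)
P=[plane(u,v,.0947,c) for u,v in((481,141),(400,141),(387,285),(283,143))];print('flange corner,line',np.round(P[:3],4).tolist(),'upstand top end',plane(283,143,.1297,c).round(4))
# slates by depth
k=(W[...,2]>.026)&(W[...,2]<.035)&(d>0);k[:40]=0;k[140:]=0;k[:,:460]=0
E=[]
for v in range(55,135,5):
    u=np.where(k[v])[0]
    if len(u):E.append(W[v,u.min()]);
E=np.array(E);vx,vy,*_=cv2.fitLine(E[:,:2].astype(np.float32),cv2.DIST_HUBER,0,.01,.01).ravel();s=np.sign(vy)
print('slate front z',E[:,2].mean(),'mean',E.mean(0).round(4),'yaw',np.arctan2(-vx*s,vy*s))
for q in[(487,46),(483,70),(478,130)]:print(q,plane(*q,.031,c)[:2].round(4))
print('board corner',plane(307,23,.012,c)[:2],plane(450,23,.012,c)[:2])
# dark mask edge
D=[]
for v in range(60,135,5):
    u=np.where(hsv[v,440:560,2]<100)[0]+440;D.append((u.min(),v))
print(D)
print('slate heights', [W[v,530,2].round(4) for v in (60,100,150,220)], 'board', np.median(W[40:120,330:450,2]))
print('flange z',np.median(W[150:200,300:380,2]),[np.round(W[v,u],4).tolist() for u,v in((310,150),(460,150),(440,220),(310,250))])
# same slate edge & corners from top view
z=np.load('top0.npz');c={k:z[k] for k in('fx','fy','cx','cy','R','t')};g=cv2.cvtColor(z['p'],cv2.COLOR_BGR2HSV)[...,2].astype(int)
L=[]
for u in range(282,338,4):
    v=190+np.argmax(np.diff(g[190:212,u]));L.append(plane(u,v+.5,.026,c)[:2])
L=np.array(L);f=np.polyfit(L[:,1],L[:,0],1);print('top front edge: x at y=-.136',np.polyval(f,-.136),'yaw',-np.arctan(f[0]))
E
```

```text
flange corner,line [[0.581, -0.0723, 0.0947], [0.5474, -0.0693, 0.0947], [0.5421, -0.1363, 0.0947]] upstand top end [ 0.4987 -0.0618  0.1297]
slate front z 0.02683832557695074 mean [ 0.6143 -0.0551  0.0268] yaw -0.0944186
(487, 46) [ 0.6147 -0.0306]
(483, 70) [ 0.6135 -0.0428]
(478, 130) [ 0.6132 -0.0758]
board corner [ 0.51855214 -0.00723606] [ 0.60221482 -0.01459298]
[(np.int64(485), 60), (np.int64(480), 65), (np.int64(483), 70), (np.int64(482), 75), (np.int64(481), 80), (np.int64(481), 85), (np.int64(480), 90), (np.int64(479), 95), (np.int64(479), 100), (np.int64(478), 105), (np.int64(477), 110), (np.int64(476), 115), (np.int64(476), 120), (np.int64(475), 125), (np.int64(474), 130)]
slate heights [np.float64(0.031), np.float64(0.0309), np.float64(0.0311), np.float64(0.0317)] board 0.012778144479520217
flange z 0.09549791908938585 [[0.5097, -0.0697, 0.0957], [0.572, -0.0751, 0.0956], [0.565, -0.1053, 0.0959], [0.5069, -0.115, 0.0954]]
top front edge: x at y=-.136 0.6066974360737455 yaw -0.08742472211677042
```

>>> jog_arm --steps '[{"dx": -0.0005, "dy": 0, "dz": 0.02, "wx": 0, "wy": 0, "wz": 0, "hand": 0}, {"dx": -0.0005, "dy": 0, "dz": 0.04, "wx": 0, "wy": 0, "wz": 0, "hand": 0}, {"dx": -0.0005, "dy": 0, "dz": 0.06, "wx": 0, "wy": 0, "wz": 0, "hand": 0}, {"dx": -0.0005, "dy": 0, "dz": 0.07, "wx": 0, "wy": 0, "wz": 0, "hand": 0}, {"dx": -0.0005, "dy": 0, "dz": 0.0755, "wx": 0, "wy": 0, "wz": 0, "hand": 0}, {"dx": -0.0005, "dy": 0, "dz": 0.0755, "wx": 0, "wy": 0, "wz": 0, "hand": 0}, {"dx": -0.0005, "dy": 0, "dz": 0.0755, "wx": 0, "wy": 0, "wz": 0, "hand": 0}, {"dx": -0.0005, "dy": 0, "dz": 0.0755, "wx": 0, "wy": 0, "wz": 0, "hand": 0}]'

```text
time: 5.53
eef_pos: [0.4937, -0.127, 0.0255]
tool_rot: [3.14, 0.001, 1.484]
contact_force: [0.4, 0.4, -1.6]
gripper_width: 0.111
gripper_force: 40.0
```

```bash
python3 - <<'E'
from h import *
togo([.5572,-.1322,.024],1.484)
p,d,c=grab('wrist');cv2.imwrite('pics/w3.png',p)
W=cloud(d,c);print('flange z',[np.round(W[v,u],4).tolist() for u,v in((310,170),(440,170),(440,210),(310,220))])
p,d,c=grab('scene');a=cv2.resize(p[160:290,240:420],None,fx=4,fy=4,interpolation=cv2.INTER_CUBIC);cv2.imwrite('pics/s3.png',a)
E
```

```text
t 5.53 pos [ 0.4937 -0.127   0.0255] rpy [3.140e+00 1.000e-03 1.484e+00] F [ 0.4  0.4 -1.6] w 0.111 d [0.0003 0.0637 0.0016] turn5deg [0.02 0.01 0.  ]
flange z [[0.5106, -0.0795, 0.0203], [0.5651, -0.0838, 0.0223], [0.5658, -0.1015, 0.0226], [0.5092, -0.1021, 0.0201]]
```

View pics/s3.png

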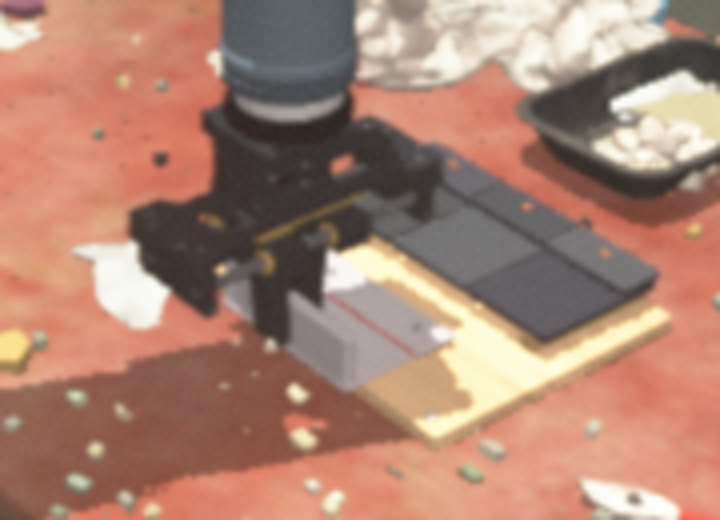

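The flange is over the board in front of the slates (line in crop at (390,330)). Depth hints at a slight nose-up, so I settle and re-measure before going in.

>>> jog_arm --steps '[{"dx": 0, "dy": 0, "dz": 0.001, "wx": 0, "wy": 0, "wz": 0, "hand": 0}, {"dx": 0, "dy": 0, "dz": 0.001, "wx": 0, "wy": 0, "wz": 0, "hand": 0}, {"dx": 0, "dy": 0, "dz": 0.001, "wx": 0, "wy": 0, "wz": 0, "hand": 0}, {"dx": 0, "dy": 0, "dz": 0.001, "wx": 0, "wy": 0, "wz": 0, "hand": 0}]'

```text
time: 5.97
eef_pos: [0.4929, -0.1269, 0.0236]
tool_rot: [3.141, 0.0, 1.484]
contact_force: [0.6, 0.8, -1.6]
gripper_width: 0.109
gripper_force: 40.0
```

```bash
cat > fz.py <<'E'
from h import *
togo([.5572,-.1322,.024],1.484)
p,d,c=grab('wrist');cv2.imwrite('pics/w4.png',p);W=cloud(d,c);hsv=cv2.cvtColor(p,cv2.COLOR_BGR2HSV)
s=sensors.get_state();L=(W-s['eef_pos'])@Ro.from_euler('xyz',s['tool_rot']).as_matrix()
k=(hsv[...,1]<50)&(d>0)&(abs(L[...,2])<.02)&(L[...,0]>.012)&(L[...,0]<.055)
for a in(.01,.025,.04,.055,.07):
    q=k&(abs(L[...,1]-a)<.005);print(a,q.sum(),'z med',np.median(W[...,2][q]).round(4) if q.any() else '')
b=(hsv[...,0]>15)&(hsv[...,0]<32)&(hsv[...,1]>60)&(hsv[...,2]>150)&(abs(W[...,2]-.012)<.006);print('board',np.median(W[...,2][b]))
E
python3 fz.py
```

```text
t 5.97 pos [ 0.4929 -0.1269  0.0236] rpy [3.141 0.    1.484] F [ 0.6  0.8 -1.6] w 0.109 d [ 0.0004  0.0645 -0.0004] turn5deg [ 0.  0. -0.]
0.01 2170 z med 0.0196
0.025 2152 z med 0.0196
0.04 2148 z med 0.0195
0.055 2062 z med 0.0195
0.07 2135 z med 0.0195
board 0.012786316452696313
```

Flat now. Sliding in slowly.

>>> jog_arm --steps '[{"dx": 0, "dy": 0.005, "dz": 0, "wx": 0, "wy": 0, "wz": 0, "hand": 0}, {"dx": 0, "dy": 0.01, "dz": 0, "wx": 0, "wy": 0, "wz": 0, "hand": 0}, {"dx": 0, "dy": 0.015, "dz": 0, "wx": 0, "wy": 0, "wz": 0, "hand": 0}, {"dx": 0, "dy": 0.02, "dz": 0, "wx": 0, "wy": 0, "wz": 0, "hand": 0}, {"dx": 0, "dy": 0.025, "dz": 0, "wx": 0, "wy": 0, "wz": 0, "hand": 0}, {"dx": 0, "dy": 0.03, "dz": 0, "wx": 0, "wy": 0, "wz": 0, "hand": 0}, {"dx": 0, "dy": 0.035, "dz": 0, "wx": 0, "wy": 0, "wz": 0, "hand": 0}, {"dx": 0, "dy": 0.04, "dz": 0, "wx": 0, "wy": 0, "wz": 0, "hand": 0}]'

```text
time: 6.68
eef_pos: [0.5332, -0.1304, 0.0234]
tool_rot: [-3.142, -0.0, 1.484]
contact_force: [0.3, 0.4, -2.4]
gripper_width: 0.109
gripper_force: 40.0
```

```bash
python3 fz.py
```

```text
t 6.68 pos [ 0.5332 -0.1304  0.0234] rpy [-3.142 -0.     1.484] F [ 0.3  0.4 -2.4] w 0.109 d [ 0.0003  0.0241 -0.0006] turn5deg [-0. -0. -0.]
0.01 2342 z med 0.0194
0.025 2146 z med 0.0193
0.04 2142 z med 0.0193
0.055 2150 z med 0.0192
0.07 3228 z med 0.0196
board 0.012853717197761766
```

>>> jog_arm --steps '[{"dx": 0, "dy": 0.005, "dz": 0, "wx": 0, "wy": 0, "wz": 0, "hand": 0}, {"dx": 0, "dy": 0.01, "dz": 0, "wx": 0, "wy": 0, "wz": 0, "hand": 0}, {"dx": 0, "dy": 0.015, "dz": 0, "wx": 0, "wy": 0, "wz": 0, "hand": 0}, {"dx": 0, "dy": 0.02, "dz": 0, "wx": 0, "wy": 0, "wz": 0, "hand": 0}, {"dx": 0, "dy": 0.0235, "dz": 0, "wx": 0, "wy": 0, "wz": 0, "hand": 0}, {"dx": 0, "dy": 0.0235, "dz": 0, "wx": 0, "wy": 0, "wz": 0, "hand": 0}, {"dx": 0, "dy": 0.0235, "dz": 0, "wx": 0, "wy": 0, "wz": 0, "hand": 0}]'

```text
time: 7.32
eef_pos: [0.5562, -0.1324, 0.0234]
tool_rot: [-3.141, -0.0, 1.484]
contact_force: [-0.7, 0.2, -3.2]
gripper_width: 0.111
gripper_force: 40.0
```

```bash
python3 fz.py
```

```text
t 7.32 pos [ 0.5562 -0.1324  0.0234] rpy [-3.141 -0.     1.484] F [-0.7  0.2 -3.2] w 0.111 d [ 0.0003  0.001  -0.0006] turn5deg [-0. -0. -0.]
0.01 2114 z med 0.0194
0.025 2157 z med 0.0193
0.04 2144 z med 0.0193
0.055 3334 z med 0.0312
0.07 2506 z med 0.0318
board 0.012877296131210638
```

View pics/w4.png

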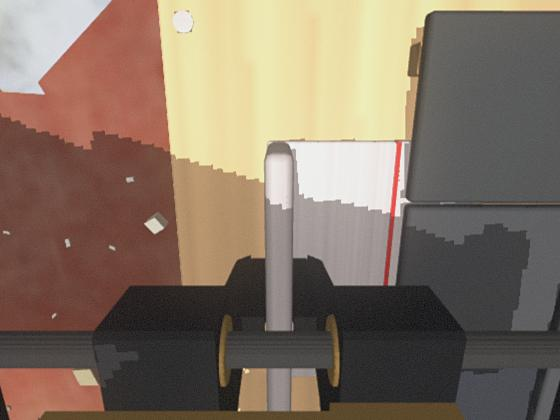

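Line at (400,142); slate edge at (412,142), which sits higher, so I work out the true gap.

```bash
python3 - <<'E'
from h import *
p=cv2.imread('pics/w4.png');c=eyes.get_calibration('wrist')
hsv=cv2.cvtColor(p,cv2.COLOR_BGR2HSV);ux=np.array([.9962,-.0869,0])
for v in(150,165,180,235,260,280):
    r=np.where((hsv[v,370:405,1]>120)&((hsv[v,370:405,0]<8)|(hsv[v,370:405,0]>172)))[0]+370
    g=hsv[v,:,2].astype(int);e=r.max()+3+np.where(g[r.max()+3:]<95)[0][0]
    L=plane(r.mean(),v,.0186,c);print(v,r.mean(),e,[((plane(e,v,h,c)-L)@ux).round(4) for h in(.024,.031)])
E
```

```text
150 398.5 411 [np.float64(0.0033), np.float64(0.0007)]
165 397.0 409 [np.float64(0.0031), np.float64(0.0006)]
180 395.5 408 [np.float64(0.0034), np.float64(0.0008)]
235 390.0 401 [np.float64(0.003), np.float64(0.0005)]
260 387.5 399 [np.float64(0.0033), np.float64(0.0008)]
280 385.5 396 [np.float64(0.003), np.float64(0.0004)]
```

Within 1–3 mm. I advance 1.5 mm and press down gently.

>>> jog_arm --steps '[{"dx": 0, "dy": 0.0015, "dz": 0, "wx": 0, "wy": 0, "wz": 0, "hand": 0}, {"dx": 0, "dy": 0.0015, "dz": 0.001, "wx": 0, "wy": 0, "wz": 0, "hand": 0}, {"dx": 0, "dy": 0.0015, "dz": 0.002, "wx": 0, "wy": 0, "wz": 0, "hand": 0}, {"dx": 0, "dy": 0.0015, "dz": 0.003, "wx": 0, "wy": 0, "wz": 0, "hand": 0}, {"dx": 0, "dy": 0.0015, "dz": 0.003, "wx": 0, "wy": 0, "wz": 0, "hand": 0}, {"dx": 0, "dy": 0.0015, "dz": 0.003, "wx": 0, "wy": 0, "wz": 0, "hand": 0}]'

```text
time: 7.87
eef_pos: [0.5575, -0.1325, 0.0209]
tool_rot: [-3.141, 0.0, 1.484]
contact_force: [-3.5, 1.0, 5.4]
gripper_width: 0.11
gripper_force: 40.0
```

>>> jog_arm --steps '[{"dx": 0, "dy": 0, "dz": 0.0005, "wx": 0, "wy": 0, "wz": 0, "hand": 0}, {"dx": 0, "dy": 0, "dz": 0.001, "wx": 0, "wy": 0, "wz": 0, "hand": 0}, {"dx": 0, "dy": 0, "dz": 0.001, "wx": 0, "wy": 0, "wz": 0, "hand": 0}, {"dx": 0, "dy": 0, "dz": 0.001, "wx": 0, "wy": 0, "wz": 0, "hand": 0}, {"dx": 0, "dy": 0, "dz": 0.001, "wx": 0, "wy": 0, "wz": 0, "hand": 0}, {"dx": 0, "dy": 0, "dz": 0.001, "wx": 0, "wy": 0, "wz": 0, "hand": 0}]'

```text
time: 8.37
eef_pos: [0.5576, -0.1325, 0.0209]
tool_rot: [-3.141, 0.0, 1.484]
contact_force: [-6.7, 1.5, 14.8]
gripper_width: 0.108
gripper_force: 40.0
```

```bash
python3 fz.py
```

```text
t 8.37 pos [ 0.5576 -0.1325  0.0209] rpy [-3.141  0.     1.484] F [-6.7  1.5 14.8] w 0.108 d [ 0.0003 -0.0004 -0.0031] turn5deg [-0.  0. -0.]
0.01 2191 z med 0.0169
0.025 2154 z med 0.0169
0.04 2148 z med 0.0169
0.055 3433 z med 0.0315
0.07 2585 z med 0.0318
board 0.012885713013273752
```

Flange top is 4 mm above the board along its visible length, so it is flat. The press is about 17 N, the slates read the same height as before, and the grip holds.

```bash
python3 -c "
from h import *
print(hand_in())"
```

```text
the job is handed in; nothing more can be done
None
```

I handed the job in at 8.4 s. The flashing is tucked about 35 mm under the slates, with its red line within about 2 mm of their front edge. It lies flat on the board, gripped at 40 N and pressed down with about 17 N. The slates read down, and nothing suggested they lifted on the way in. I moved no bystander. The hand-in returned no verdict.

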